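# Weigh a tray of goods on the counter scale

## Task

Weigh the tins and jars that stand in the wooden tray. First, while the scale's platform is still empty, slide the poise fully home to its left end stop and turn the tare knob until its pointer reads zero; then stand all the tins and jars upright on the platform and, with all of them on it, slide the poise until its index is level with the marker clip and let go of it there for a moment. Afterwards stand the goods back in the tray, slide the poise fully home again and leave the tare at zero, without disturbing the bell, the tongs or the price card.

Things in the scene. Friction and masses are not known exactly. Their poses are not given: they have to be found in the camera images.
- scale: white counter scale, fixed, 220 (x) x 260 (y) mm, seen with its +x side away from the robot and +y to the left; origin under its centre on the table. Ledge at its front (x -110 to -30 mm) with top 36 mm above the origin: it carries the poise track (left) and the tare dial (right). Steel platform behind the ledge.
- platform (a point): centre of the top face of the scale's flat rimless steel platform, 140 (x) x 260 (y) mm, 56 mm above the table; axes as the scale's
- poise (a joint): position of the poise on its track in m: 0 = fully home against the left (scale +y) end stop; grows as it slides to the right (scale -y), up to 0.12. Stiff to move by about 1.5 N, stays where it is left. Home means under 0.005.
- poise_grip (a point): point to pinch the poise: 44 mm above the ledge, in the middle of its upright black tab, which is 10 mm thick along the track (scale y), 26 mm wide across it (scale x) and reaches from 21 to 57 mm above the ledge, on a dark steel block 34 x 30 x 22 mm
- poise_index (a point): tip of the small brass index at the front of the poise, same position along the track as the poise's middle
- clip: small dark steel marker clip on the front lip of the scale beside the track, fixed, 10 mm wide along the track (its y), 15 mm high with a thin fin in its middle; origin in the middle of its underside, on the ledge; its x and y axes are parallel to the scale's. The target for the poise index: the same place along the track, within 5 mm. It lies 50 to 110 mm of poise travel from home.
- tare (a joint): angle of the tare knob in rad, range -2.6 to 2.6: 0 = its pointer is at the thick zero mark of the dial, which is on the side away from the robot (scale +x); positive = turned counter-clockwise seen from above. Friction 0.03 N m, stays where it is left. Reads zero within 0.08.
- tare_grip (a point): point to grip the tare knob, on its vertical axis 32 mm above the ledge. The knob has a black bar grip 44 mm long (along its pointer), 12 mm thick, reaching from 12 to 40 mm above the ledge, on a disc of 23 mm radius; a brass pointer sticks out at one end of the bar. At tare 0 the bar lies along scale x.
- order_tray: shallow wooden bread tray, heavy and fixed, 355 (its x) x 216 (its y) mm, origin in the middle of its underside; floor 6 mm thick, walls 9 mm thick and 36 mm high
- tin_a: metal food tin with a red label, upright cylinder of diameter 57 and height 72 mm, about 0.18 kg, origin at the centre of its underside; starts upright in the tray; may be absent
- tin_b: a second tin like tin_a; may be absent
- jar_a: glass jar with a green screw lid, upright, round, diameter 60 (up to 62), height 86 mm, about 0.36 kg, origin at the centre of its underside; starts upright in the tray; may be absent
- jar_b: a second jar like jar_a; may be absent
- call_bell: counter bell with black foot, 76 mm wide, 56 mm high, on the raised tier (55 mm high) behind the work; leave alone
- tongs_0: bread tongs, 212 mm long, lying on the raised tier; leave alone
- card_u0: price card 92 mm high in a wooden foot, on the raised tier; leave alone

How it is judged (in metres and radians):
On the way, in this order (a step that is already met when the one before it is completed fails the run):
1. with the platform empty, the poise is fully home (under 5 mm) and the tare pointer reads zero (within 0.08 rad) (value of joint tare between -0.08 and 0.08 rad and value of joint poise below 0.005 m and z of each of tin_a, tin_b, jar_a, jar_b in the frame of order_tray below 0.03 m), for 0.3 s.
2. all the tins and jars stand upright on the platform, the tare still at zero (value of joint tare between -0.08 and 0.08 rad and x of tin_a in the frame of platform between -0.07 and 0.07 m and y of tin_a in the frame of platform between -0.13 and 0.13 m and z of tin_a in the frame of platform between -0.006 and 0.006 m and angle between each of tin_a, tin_b, jar_a, jar_b's own z axis and vertical below 0.12 rad and linear speed of each of tin_a, tin_b, jar_a, jar_b below 0.03 m/s and x of tin_b in the frame of platform between -0.07 and 0.07 m and y of tin_b in the frame of platform between -0.13 and 0.13 m and z of tin_b in the frame of platform between -0.006 and 0.006 m and x of jar_a in the frame of platform between -0.07 and 0.07 m and y of jar_a in the frame of platform between -0.13 and 0.13 m and z of jar_a in the frame of platform between -0.006 and 0.006 m and x of jar_b in the frame of platform between -0.07 and 0.07 m and y of jar_b in the frame of platform between -0.13 and 0.13 m and z of jar_b in the frame of platform between -0.006 and 0.006 m), for 0.3 s.
3. with all of them standing there, the poise index is level with the marker clip (within 5 mm) and let go, the tare still at zero (all of step 2 and y of poise_index in the frame of clip between -0.005 and 0.005 m and contact force between the fingers and poise below 0.3 N), for 0.3 s.
At the end, for the whole second after the job is handed in: Every tin and jar present stands upright (within 0.12 rad) and at rest on the tray's floor, the poise is home (under 5 mm) and the tare reads zero (within 0.08 rad) (x of tin_a in the frame of order_tray between -0.165 and 0.165 m and y of tin_a in the frame of order_tray between -0.095 and 0.095 m and z of tin_a in the frame of order_tray between 0 and 0.012 m and angle between each of tin_a, tin_b, jar_a, jar_b's own z axis and vertical below 0.12 rad and linear speed of each of tin_a, tin_b, jar_a, jar_b below 0.03 m/s and x of tin_b in the frame of order_tray between -0.165 and 0.165 m and y of tin_b in the frame of order_tray between -0.095 and 0.095 m and z of tin_b in the frame of order_tray between 0 and 0.012 m and x of jar_a in the frame of order_tray between -0.165 and 0.165 m and y of jar_a in the frame of order_tray between -0.095 and 0.095 m and z of jar_a in the frame of order_tray between 0 and 0.012 m and x of jar_b in the frame of order_tray between -0.165 and 0.165 m and y of jar_b in the frame of order_tray between -0.095 and 0.095 m and z of jar_b in the frame of order_tray between 0 and 0.012 m and value of joint poise below 0.005 m and value of joint tare between -0.08 and 0.08 rad); the robot touches nothing.
It fails at once if the bell, the tongs or the price card moved by more than 30 mm (distance of any of call_bell, tongs_0, card_u0 from where it was at the start of the episode above 0.03 m).
Of tin_a, tin_b, jar_a, jar_b only 2 to 3 are there at a start; the rules pass over those that are not, and their reading is None.
At some moment in a run one of tin_a, tin_b may be knocked a few centimetres aside while the robot is not near it.
It also fails if it takes over 210 s, if anything falls off the work surface, if the arm or the gripper's body presses on something with over 40 N, if the wrist force passes 120 N, or if a joint passes its speed limit or range.

## Robot

A 6-joint arm with a two-finger parallel gripper is mounted at the origin on a cart in front of the work surface, level with it; the furniture and walls round the work are solid. World frame = base frame: x ahead of the robot, y to its left, z up, the work surface at z = 0. Lengths are in mm, angles in rad, forces in N, time in s.
With the tool pointing down it reaches from about 375 to 825 mm from the base axis. Payload 5.5 kg.
Tool frame: the origin (TCP) lies midway between the tips of the shut fingers; the grasp point (between the pads) lies ctrl.hold_point_z behind it (ctrl.hold_point_z is the distance from the TCP to the grasp point, in mm); z points along the fingers, y is the line along which they close (so a half turn about z gives the same grasp; the last joint's range is limited). The gripper opens to 85 mm and grips with 20 to 120 N. Pads are 22 mm wide; open, the fingers measure 114 mm over their backs; the gripper's body (76 mm by 85 mm) begins 54 mm behind the grasp point. The pads swing forward as they close: fully open they stand 13 mm farther back than shut.
Start: joints at [1.247, 0.314, -0.047, 1.21, 0, 1.571], TCP at [190.899, 568.817, 231.299] pointing down, gripper open.
Joint ranges: [-2.67, 2.67], [-0.69, 1.73], [-1.03, 1.25], [-2.08, 2.16], [-1.42, 1.45], [-3.14, 3.14]. Speed limits (rad/s): [2.39, 2.39, 3.01, 3.14, 3.14, 3.14].

## Interface

Orientations are given as a 3x3 rotation matrix whose columns are the frame's x, y, z axes.
In Python, from bench import readout, optics, order, ctrl gives the robot as it stands.
- The arm moves only by the tool apply_moves, never from a script. Its argument "series" is a list of rows, each a list of 4 numbers: the shift along the tool's x, y, z in cm, then the turn about the tool's z in degrees. A call has 1 to 12 rows; each row shifts and turns the commanded pose from where the row before left it, along the tool's axes as they then stand; what a row does not reach is not made up. A row lasts 1/12 s, in which the tool goes at most 41.7 mm and 7.16 degrees, less where a joint would pass 70% of its speed; a pose out of reach is approached as far as the arm can. A call is refused whole if a number of a shift passes 4.17 or a number of a turn 7.16, either way. A call with a gripper value outside its range is refused whole. "grip" is the opening, from 0 (shut) to 1 (fully open), set as the call begins (left out, the last holds). The fingers move at their own pace and stop on an object; the grip force is fixed at half the most. Time passes only in rows, so rows that do not move let the fingers close. It gives the time, the measured TCP pose, the force, the opening and the grip force at its end, in the units of the state.
- readout.observe(): the state, without advancing time (a new reading comes with each control period).
- optics.get_image(name): name is "side" or "top"; returns a dict with "img" (384x512x3 uint8, red, green, blue), "fx", "fy", "cx", "cy" (pixels), "pose" (4x4, takes a point from camera to world coordinates). Camera axes: x right, y down, z forward; pixel columns grow to the right and rows downward; lengths in mm; the calibration is good to about 2 mm. A picture is of the moment at which its call begins. There is no depth.
- order.close_job(): hands the job in; it is judged then, once.
The state is a dict: "time": time; "joints": joint angles; "qd": joint speeds; "effort": joint torques, N m; "position": TCP position; "orientation": TCP orientation; "force": force on the tool from outside, world axes, zero at the start; "moment": the same for the moment, N m; "width": finger opening in mm; "finger_force": force on a finger pad.
Only numpy, scipy, OpenCV 4.12 (cv2) and the standard library are available. Lean on these libraries where they do the work, as an engineer would, in place of code of your own. Each camera call takes 0.05 s, during which the arm holds its last target. There are 200 camera calls.

## Working session

There is one attempt and no reset: what is moved stays moved. The work goes in short steps, Python scripts to look and compute and a tool call to move; the robot and the scene stay as the last step left them, time stands still between calls to the robot, and variables do not carry over. Pictures are saved under pics/ and viewed, at most 14 in all, crops included, and the job is handed in when it is done.

Besides the shell and the picture viewer there is one more tool, called after "Call:" as name([rows], argument=value, ...), one row to a line, values as JSON. apply_moves: Moves the arm, as the interface text tells. Its arguments: {"type":"object","properties":{"series":{"type":"array","items":{"type":"array","items":{"type":"number"}}},"grip":{"type":"number"}},"required":["series"]}

```bash
mkdir -p pics
cat > h.py <<'E'
import numpy as np, cv2
from bench import readout, optics, order, ctrl
def snap(n,f):
    d=optics.get_image(n); cv2.imwrite(f'pics/{f}.png',cv2.cvtColor(d['img'],cv2.COLOR_RGB2BGR))
    np.savez(f'pics/{f}.npz',**{k:np.array(d[k]) for k in('img','fx','fy','cx','cy','pose')}); return d
def load(f): return np.load(f'pics/{f}.npz')
def ray(f,u,v):
    d=load(f);P=d['pose'];r=P[:3,:3]@np.array([(u-d['cx'])/d['fx'],(v-d['cy'])/d['fy'],1.]);return P[:3,3],r
def atz(f,u,v,z):
    o,r=ray(f,u,v);return o+r*(z-o[2])/r[2]
def tri(a,b):
    A=[];B=[]
    for f,u,v in(a,b):
        o,r=ray(f,u,v);r=r/np.linalg.norm(r);M=np.eye(3)-np.outer(r,r);A.append(M);B.append(M@o)
    return np.linalg.lstsq(np.vstack(A),np.hstack(B),rcond=None)[0]
def proj(f,p):
    d=load(f);P=d['pose'];c=P[:3,:3].T@(np.array(p)-P[:3,3]);return d['fx']*c[0]/c[2]+d['cx'],d['fy']*c[1]/c[2]+d['cy']
E
python3 - <<'E'
from h import *
np.set_printoptions(precision=3,suppress=True)
for n in('side','top'):
    d=snap(n,n+'0');print(n,d['fx'],d['cx'],d['cy'],d['pose'])
a=cv2.imread('pics/side0.png');
cv2.imwrite('pics/s0b.png',cv2.resize(a,(800,600),interpolation=2))
b=cv2.imread('pics/top0.png');cv2.imwrite('pics/t0b.png',cv2.resize(b,(800,600),interpolation=2))
s=readout.observe();print(s,ctrl.hold_point_z)
E
```

```text
side 450.2927120177853 260.67295699564295 192.9729085329584 [[    0.943    -0.136     0.303   165.502]
 [   -0.332    -0.334     0.882 -1282.596]
 [   -0.019    -0.933    -0.36    600.101]
 [    0.        0.        0.        1.   ]]
top 364.9920916683628 250.11540340823507 194.0127156759428 [[  0.001  -0.994   0.109 483.399]
 [ -1.     -0.002  -0.007 -45.758]
 [  0.007  -0.109  -0.994 998.654]
 [  0.      0.      0.      1.   ]]
{'time': 0.1, 'joints': array([ 1.247,  0.314, -0.048,  1.21 , -0.   ,  1.571]), 'qd': array([-0.001, -0.002,  0.003,  0.   , -0.   ,  0.001]), 'effort': array([ -0.   , -54.077,  34.054,   0.011,  -0.   ,   0.   ]), 'position': array([190.777, 568.339, 230.53 ]), 'orientation': array([[-0.948,  0.318, -0.   ],
       [ 0.318,  0.948, -0.001],
       [-0.   , -0.001, -1.   ]]), 'force': array([-0.125,  0.557,  0.146]), 'moment': array([-0.02 , -0.003, -0.013]), 'finger_force': 0.0, 'width': 85.63338968840209} 18.700000000000003
```

View pics/s0b.png

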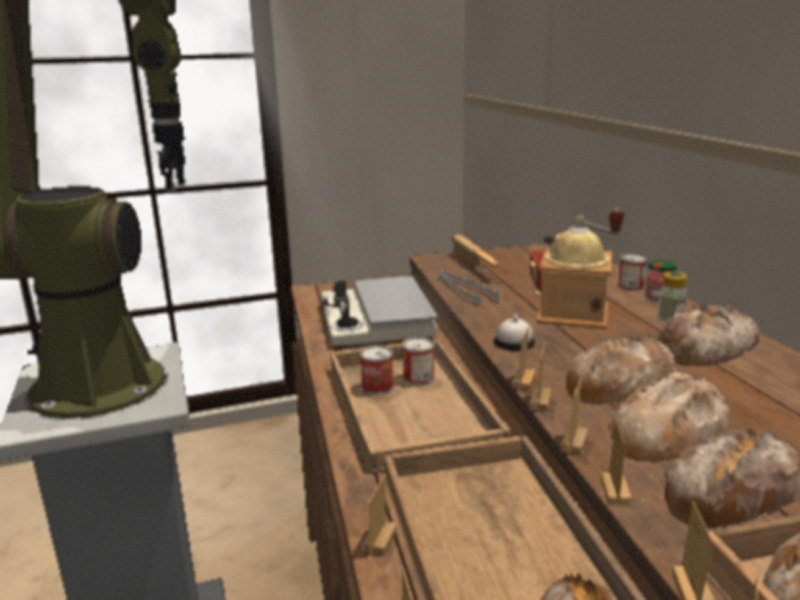

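View pics/t0b.png

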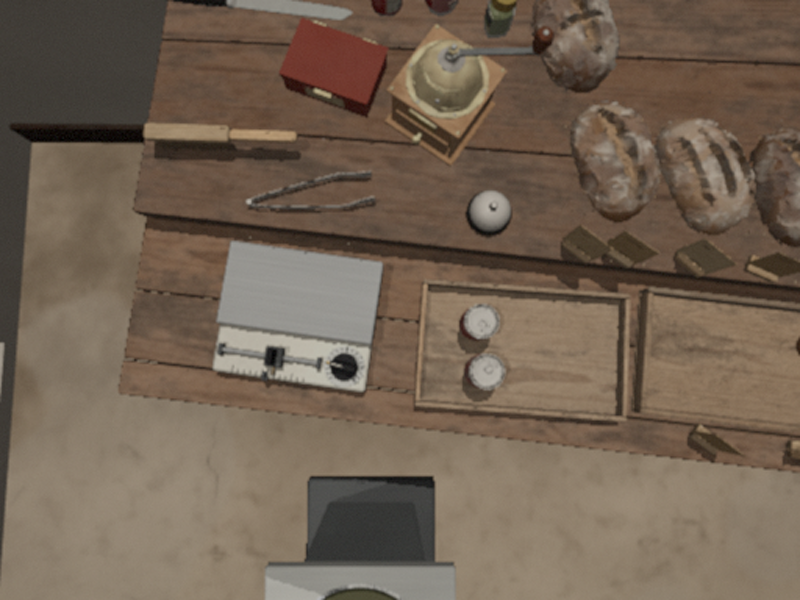

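Two red tins stand in the tray, at about (481,322) and (487,372) in the enlarged top view. The poise is at (274,357) and the dial at (345,367). I'll enlarge both views.

Run:
```python
from h import *
b=cv2.imread('pics/top0.png')[145:260,130:285];cv2.imwrite('pics/tc.png',cv2.resize(b,None,fx=5,fy=5,interpolation=2))
a=cv2.imread('pics/side0.png')[170:270,200:300];cv2.imwrite('pics/sc.png',cv2.resize(a,None,fx=6,fy=6,interpolation=2))
```

```text
(no output)
```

View pics/tc.png

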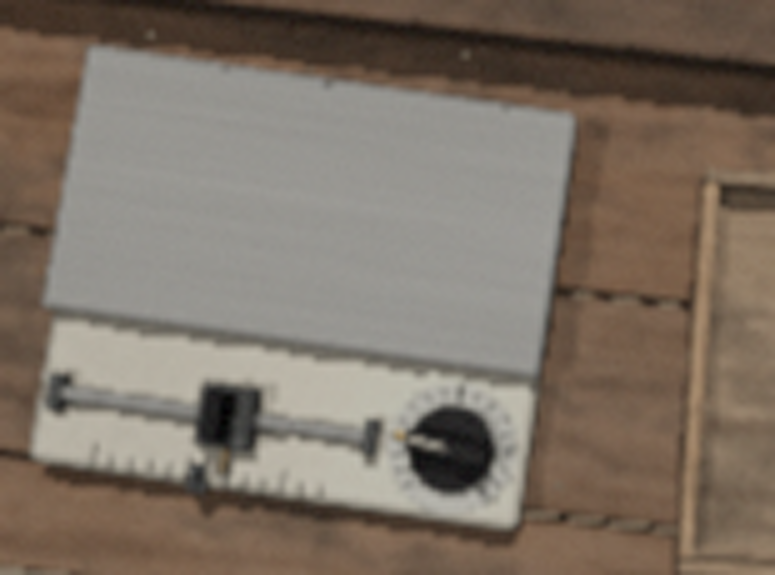

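View pics/sc.png

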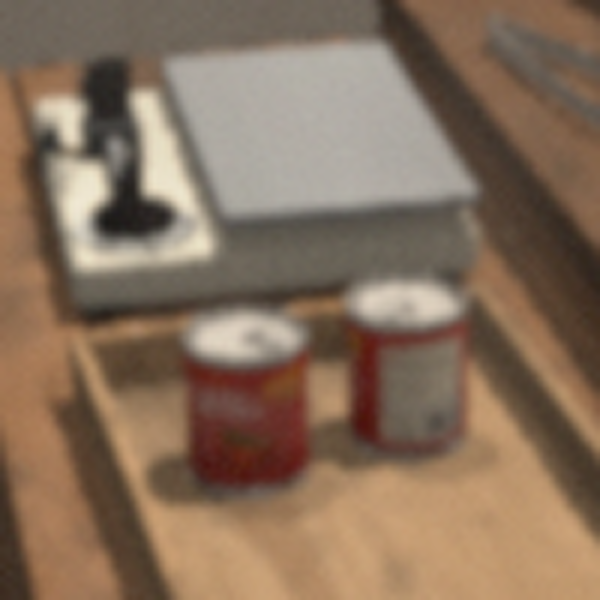

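```bash
cat >> h.py <<'E'
T=lambda x,y:('top0',(x+.5)/5-.5+130,(y+.5)/5-.5+145)
S=lambda x,y:('side0',(x+.5)/6-.5+200,(y+.5)/6-.5+170)
B=lambda x,y:('top0',(x+.5)*.64-.5,(y+.5)*.64-.5)
E
python3 - <<'E'
from h import *
np.set_printoptions(precision=1,suppress=True)
c=[T(90,47),T(576,115),T(532,378),T(43,307)]
w=[atz(*p,56) for p in c];print('plat',w)
sd=[S(385,42),S(475,192),S(225,218),S(165,60)]  # BL(+x+y), BR(+x,-y), FR, FL
for p,q in zip(c,sd):print('tri',tri(p,q))
pc=np.mean(w,0)
ey=((w[0]-w[1])+(w[3]-w[2]));ey/=np.linalg.norm(ey);print('pc',pc,'yaw',np.degrees(np.arctan2(-ey[0],ey[1])),[np.linalg.norm(w[i]-w[(i+1)%4]) for i in range(4)])
for n,p,z in[('dial',T(450,450),50),('zero',T(460,388),36),('ptr',T(400,437),48),('barother',T(445,447),76),('tab',T(228,415),93),('block',T(230,420),58),('index',T(222,468),45),('clip',T(197,474),51),('clipbase',T(197,485),36),('stopL',T(58,392),50),('stopR',T(373,440),50),('lf',T(35,460),36),('rf',T(520,525),36)]:
    print(n,atz(*p,z))
print('dial tri',tri(T(450,450),S(137,218)), 'tab',tri(T(222,403),S(107,68)))
print('tins',tri(B(482,318),S(407,303)),tri(B(488,371),S(247,337)),atz(*B(482,318),78),atz(*B(488,371),78))
for q in[(424,285),(629,295),(625,418),(418,408)]:print('tray',atz(*B(*q),36))
E
```

```text
plat [array([692.2, 216.7,  56. ]), array([656.7, -38.5,  56. ]), array([519.1, -16.2,  56. ]), array([555.3, 236.6,  56. ])]
tri [693.6 217.6  52.2]
tri [655.3 -38.   54.4]
tri [520.  -16.3  51.7]
tri [556.7 237.4  52.3]
pc [605.8  99.6  56. ] yaw -8.0316886177806 [np.float64(257.65003479545084), np.float64(139.3274950446095), np.float64(255.35179983266988), np.float64(138.27663822647864)]
dial [482.2  26.1  50. ]
zero [514.6  22.2  36. ]
ptr [488.8  52.2  48. ]
barother [483.7  26.6  76. ]
tab [499.2 132.5  93. ]
block [497.3 138.3  58. ]
index [472.7 144.4  45. ]
clip [469.7 156.   51. ]
clipbase [463.8 159.   36. ]
stopL [511.7 229.1  50. ]
stopR [487.3  65.9  50. ]
lf [476.7 243.9  36. ]
rf [443.3  -9.8  36. ]
dial tri [482.9  26.6  40.9] tab [501.7 137.6  87.5]
tins [ 558.8 -199.5   74.4] [ 475.4 -208.5   74.9] [ 561.2 -199.8   78. ] [ 475.9 -208.1   78. ]
tray [ 621.  -108.7   36. ]
tray [ 604.7 -458.6   36. ]
tray [ 398.1 -442.7   36. ]
tray [414.2 -97.7  36. ]
```

```bash
cat >> h.py <<'E'
PC=np.array([605.8,99.6]);XS=np.array([.990,-.139]);YS=np.array([.139,.990])
def pw(x,y): return PC+x*XS+y*YS
def sp(w): d=np.array(w)[:2]-PC; return d@XS,d@YS
def plan(x,y,z,ang=82.):
    s=readout.observe();R=s['orientation'];a=np.degrees(np.arctan2(R[1,1],R[0,1]));t=-((ang-a+90)%180-90)
    b=np.radians(a-t);ty=np.array([np.cos(b),np.sin(b),0]);tz=np.array([0,0,-1.]);tx=np.cross(ty,tz)
    d=np.array([x,y,z])-s['position'];m=np.array([tx,ty,tz])@d/10
    print('turn %.1f then cm'%t,m.round(2),'now',s['position'].round(1),'ang %.1f'%a,'t %.1f w %.1f'%(s['time'],s['width']),'min rows',np.ceil(np.linalg.norm(m)/4.17))
E
python3 - <<'E'
from h import *
plan(*pw(-110,24),150)
E
```

```text
turn -10.6 then cm [-36.62 -38.24   8.05] now [190.8 568.3 230.5] ang 71.4 t 0.1 w 85.6 min rows 13.0
```

Call:
apply_moves([
  [0, 0, 0, -5.3],
  [0, 0, 0, -5.3],
  [-2.6, -2.7, 0.5, 0],
  [-2.6, -2.7, 0.5, 0],
  [-2.6, -2.7, 0.5, 0],
  [-2.6, -2.7, 0.5, 0],
  [-2.6, -2.7, 0.5, 0],
  [-2.6, -2.7, 0.5, 0],
  [-2.6, -2.7, 0.5, 0],
  [-2.6, -2.7, 0.5, 0],
  [-2.6, -2.7, 0.5, 0],
  [-2.6, -2.7, 0.5, 0],
], grip=0.45)

```text
time: 1.1
position: [411.5, 263.7, 180.9]
orientation: [[-0.99, 0.138, -0.0], [0.138, 0.99, -0.0], [0.0, -0.0, -1.0]]
force: [0.5, 0.1, -0.3]
width: 38.2
finger_force: 0.0
```

Run:
```python
from h import *
plan(*pw(-110,24),110)
```

```text
turn 0.1 then cm [-10.52 -11.14   7.09] now [411.5 263.7 180.9] ang 82.1 t 1.1 w 38.2 min rows 5.0
```

Call:
apply_moves([
  [-2.1, -2.2, 1.0, 0],
  [-2.1, -2.2, 1.0, 0],
  [-2.1, -2.2, 1.0, 0],
  [-2.1, -2.2, 1.0, 0],
  [-2.1, -2.3, 1.0, 0],
  [0, 0, 2, 0],
  [0, 0, 2, 0],
  [0, 0, 2, 0],
  [0, 0, 0, 0],
  [0, 0, 0, 0],
])

```text
time: 1.93
position: [498.3, 140.6, 70.4]
orientation: [[-0.99, 0.138, -0.003], [0.138, 0.99, -0.001], [0.003, -0.001, -1.0]]
force: [0.8, -0.6, 0.2]
width: 38.4
finger_force: 0.0
```

Run:
```python
from h import *
plan(*pw(-110,24),65)
snap('top','t1');b=cv2.imread('pics/t1.png')[145:260,130:285];b=cv2.resize(b,None,fx=4,fy=4,interpolation=2)
a=snap('side','s1');a=cv2.imread('pics/s1.png')[120:240,190:300];a=cv2.resize(a,(420,460),interpolation=2)
c=np.zeros((460,1040,3),np.uint8);c[:,:620]=b;c[:,620:]=a;cv2.imwrite('pics/c1.png',cv2.resize(c,(800,354)))
```

```text
turn 0.0 then cm [-0.22 -0.16  0.54] now [498.3 140.6  70.4] ang 82.0 t 1.9 w 38.4 min rows 1.0
```

View pics/c1.png

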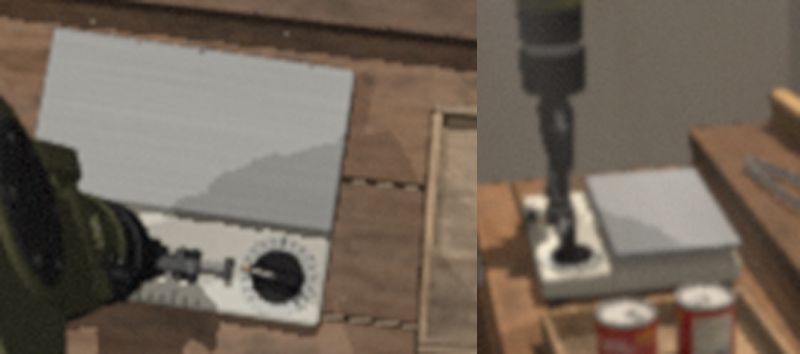

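The fingers straddle the poise's tab: in the side crop the gripper is at (560,200), over the track. No contact is reported, so I'll go down a little and close.

Call:
apply_moves([
  [-0.2, -0.2, 0.4, 0],
  [0, 0, 0, 0],
  [0, 0, 0, 0],
  [0, 0, 0, 0],
  [0, 0, 0, 0],
  [0, 0, 0, 0],
], grip=0)

```text
time: 2.53
position: [502.3, 139.1, 68.2]
orientation: [[-0.99, 0.138, 0.002], [0.138, 0.99, 0.001], [-0.002, 0.001, -1.0]]
force: [0.9, 0.9, 5.7]
width: 8.8
finger_force: 60.8
```

Call:
apply_moves([
  [0, 0, -0.2, 0],
  [0, 1, 0, 0],
  [0, 1, 0, 0],
  [0, 1, 0, 0],
  [0, 1, 0, 0],
  [0, 1, 0, 0],
  [0, 0.7, 0, 0],
  [0, 0.3, 0, 0],
  [0, 0, 0, 0],
])

```text
time: 3.28
position: [510.6, 198.1, 68.3]
orientation: [[-0.99, 0.138, 0.001], [0.138, 0.99, -0.002], [-0.001, -0.001, -1.0]]
force: [6.8, 0.8, -10.1]
width: 8.7
finger_force: 61.3
```

Call:
apply_moves([
  [0, 0.3, 0, 0],
  [0, 0.3, 0, 0],
  [0, 0.2, 0, 0],
  [0, 0, 0, 0],
])

```text
time: 3.62
position: [511.6, 205.3, 68.3]
orientation: [[-0.99, 0.139, 0.001], [0.139, 0.99, -0.002], [-0.001, -0.002, -1.0]]
force: [5.6, -0.2, -9.0]
width: 8.8
finger_force: 61.4
```

Call:
apply_moves([
  [0, 0.2, 0, 0],
  [0, 0.2, 0, 0],
  [0, 0, 0, 0],
])

```text
time: 3.87
position: [512.1, 209.2, 68.3]
orientation: [[-0.99, 0.139, 0.001], [0.139, 0.99, -0.002], [-0.001, -0.002, -1.0]]
force: [7.0, -0.9, -8.8]
width: 8.8
finger_force: 61.5
```

Call:
apply_moves([
  [0, 0.2, 0, 0],
  [0, 0.2, 0, 0],
  [0, 0, 0, 0],
  [0, 0, 0, 0],
])

```text
time: 4.2
position: [512.3, 210.3, 68.3]
orientation: [[-0.99, 0.14, 0.001], [0.14, 0.99, -0.008], [-0.002, -0.008, -1.0]]
force: [5.7, -10.7, -4.0]
width: 9.0
finger_force: 62.1
```

Call:
apply_moves([
  [0, -0.2, 0, 0],
  [0, 0, 0, 0],
])

```text
time: 4.37
position: [512.2, 210.1, 68.3]
orientation: [[-0.99, 0.14, 0.001], [0.14, 0.99, -0.004], [-0.001, -0.003, -1.0]]
force: [5.3, -3.7, -8.5]
width: 8.7
finger_force: 61.6
```

Call:
apply_moves([
  [0, 0, 0, 0],
  [0, 0, 0, 0],
  [0, 0, 0, 0],
  [0, 0, -2, 0],
  [0, 0, -2, 0],
  [0, 0, -2, 0],
  [0, 0, -2, 0],
], grip=0.45)

```text
time: 4.95
position: [511.2, 212.2, 150.3]
orientation: [[-0.99, 0.138, -0.001], [0.138, 0.99, 0.0], [0.001, -0.0, -1.0]]
force: [0.0, 0.4, 0.5]
width: 38.6
finger_force: 0.0
```

Run:
```python
from h import *
plan(*pw(-112,-90),115,165.8)
```

```text
turn -83.7 then cm [18.75 -1.78  3.53] now [511.2 212.2 150.3] ang 82.1 t 5.0 w 38.6 min rows 5.0
```

Call:
apply_moves([
  [0, 0, 0, -7],
  [0, 0, 0, -7],
  [0, 0, 0, -7],
  [0, 0, 0, -7],
  [0, 0, 0, -7],
  [0, 0, 0, -7],
  [0, 0, 0, -7],
  [0, 0, 0, -7],
  [0, 0, 0, -7],
  [0, 0, 0, -7],
  [0, 0, 0, -7],
  [0, 0, 0, -7],
])

```text
time: 5.95
position: [511.3, 212.2, 149.5]
orientation: [[-0.235, -0.972, -0.0], [-0.972, 0.235, 0.0], [-0.0, 0.0, -1.0]]
force: [-0.0, -0.9, 0.4]
width: 38.6
finger_force: 0.0
```

Call:
apply_moves([
  [3.7, -0.4, 0.7, 0],
  [3.7, -0.4, 0.7, 0],
  [3.7, -0.4, 0.7, 0],
  [3.7, -0.3, 0.7, 0],
  [3.7, -0.3, 0.7, 0],
  [0, 0, 0, 0],
])

```text
time: 6.45
position: [481.8, 23.2, 113.1]
orientation: [[-0.246, -0.969, -0.003], [-0.969, 0.246, -0.003], [0.003, 0.002, -1.0]]
force: [-0.3, 0.1, 0.3]
width: 38.6
finger_force: 0.0
```

Run:
```python
from h import *
plan(*pw(-112,-90),52,165.8)
snap('top','t2');b=cv2.imread('pics/t2.png')[145:260,130:285];b=cv2.resize(b,None,fx=4,fy=4,interpolation=2)
a=snap('side','s2');a=cv2.imread('pics/s2.png')[120:240,190:300];a=cv2.resize(a,(420,460),interpolation=2)
c=np.zeros((460,1040,3),np.uint8);c[:,:620]=b;c[:,620:]=a;cv2.imwrite('pics/c2.png',cv2.resize(c,(800,354)))
```

```text
turn -0.1 then cm [-0.3   0.01  6.11] now [481.8  23.2 113.1] ang 165.7 t 6.5 w 38.6 min rows 2.0
```

View pics/c2.png

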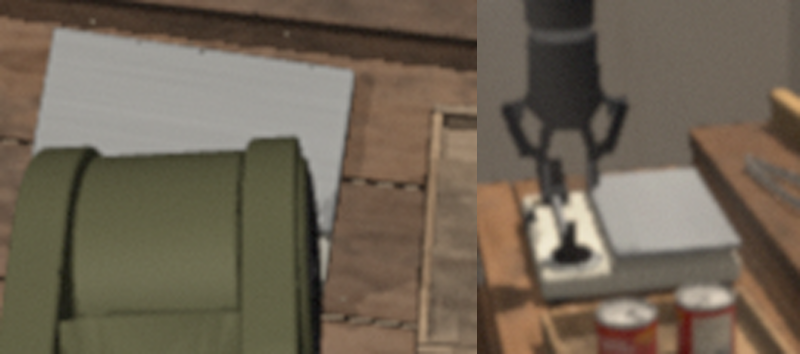

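The open fingers hang over the knob, at (570,230) in the side crop, one on each side of its bar. I'll go down and grip.

Call:
apply_moves([
  [-0.3, 0, 2, 0],
  [0, 0, 2, 0],
  [0, 0, 1.9, 0],
  [0, 0, 0, 0],
  [0, 0, 0, 0],
])

```text
time: 6.97
position: [484.6, 32.2, 55.1]
orientation: [[-0.239, -0.971, -0.002], [-0.971, 0.239, 0.0], [0.0, 0.002, -1.0]]
force: [0.5, 0.1, -0.8]
width: 38.3
finger_force: 0.0
```

Call:
apply_moves([
  [0, 0, 0, 0],
  [0, 0, 0, 0],
  [0, 0, 0, 0],
  [0, 0, 0, 0],
  [0, 0, 0, 0],
], grip=0)

```text
time: 7.38
position: [484.4, 32.2, 56.7]
orientation: [[-0.24, -0.971, -0.001], [-0.971, 0.24, 0.002], [-0.002, 0.002, -1.0]]
force: [-7.6, 2.9, 8.9]
width: 10.5
finger_force: 59.3
```

Call:
apply_moves([
  [0, 0, 0, 0],
  [0, 0, 0, 0],
  [0.6, 0, 0.1, 0],
  [0, 0, 0.1, 0],
  [0, 0, 0, 0],
  [0, 0, 0, 0],
], grip=0.45)

```text
time: 7.88
position: [483.8, 25.0, 53.3]
orientation: [[-0.242, -0.97, 0.0], [-0.97, 0.242, -0.0], [0.0, -0.0, -1.0]]
force: [-0.2, 0.6, 0.6]
width: 38.4
finger_force: 0.0
```

Call:
apply_moves([
  [0, 0, 0, 0],
  [0, 0, 0, 0],
  [0, 0, 0, 0],
  [0, 0, 0, 0],
  [0, 0, 0, 0],
], grip=0)

```text
time: 8.3
position: [482.6, 25.5, 53.5]
orientation: [[-0.241, -0.971, -0.002], [-0.971, 0.241, 0.001], [-0.0, 0.002, -1.0]]
force: [-4.6, 1.3, 7.2]
width: 10.5
finger_force: 59.3
```

Call:
apply_moves([
  [0, 0, 0, 7],
  [0, 0, 0, 7],
  [0, 0, 0, 7],
  [0, 0, 0, 7],
  [0, 0, 0, 7],
  [0, 0, 0, 7],
  [0, 0, 0, 7],
  [0, 0, 0, 7],
  [0, 0, 0, 7],
  [0, 0, 0, 7],
  [0, 0, 0, 7],
  [0, 0, 0, 7],
])

```text
time: 9.3
position: [481.2, 27.4, 53.4]
orientation: [[-0.99, 0.143, -0.004], [0.143, 0.99, 0.005], [0.005, 0.004, -1.0]]
force: [-8.8, 7.8, 11.6]
width: 10.8
finger_force: 60.0
```

Call:
apply_moves([
  [0, 0, 0, 0],
  [0, 0, 0, 0],
])

```text
time: 9.47
position: [481.2, 27.4, 53.4]
orientation: [[-0.99, 0.137, -0.004], [0.137, 0.99, 0.005], [0.005, 0.004, -1.0]]
force: [-9.1, 7.5, 10.7]
width: 11.1
finger_force: 60.0
```

Call:
apply_moves([
  [0, 0, 0, 0],
  [0, 0, 0, 0],
  [0, 0, 0, 0],
  [0, 0, -3, 0],
  [0, 0, -3, 0],
  [0, 0, -3, 0],
  [0, 0, -3, 0],
  [0, -4, -0.5, 0],
  [0, -4, -0.5, 0],
  [0, -4, -0.5, 0],
  [0, -4, -0.5, 0],
  [0, 0, 0, 0],
], grip=1)

```text
time: 10.47
position: [461.5, -139.5, 194.5]
orientation: [[-0.989, 0.145, 0.002], [0.145, 0.989, -0.004], [-0.002, -0.004, -1.0]]
force: [0.7, 0.5, 0.1]
width: 85.3
finger_force: 0.0
```

Run:
```python
from h import *
plan(560.5,-199.7,110,82)
snap('side','s3');snap('top','t3');b=cv2.imread('pics/t3.png')[150:300,130:420];b=cv2.resize(b,(800,414),interpolation=2)
cv2.imwrite('pics/c3.png',b)
```

```text
turn -0.4 then cm [-10.64  -4.58   8.45] now [ 461.5 -139.5  194.5] ang 81.6 t 10.5 w 85.3 min rows 4.0
```

View pics/c3.png

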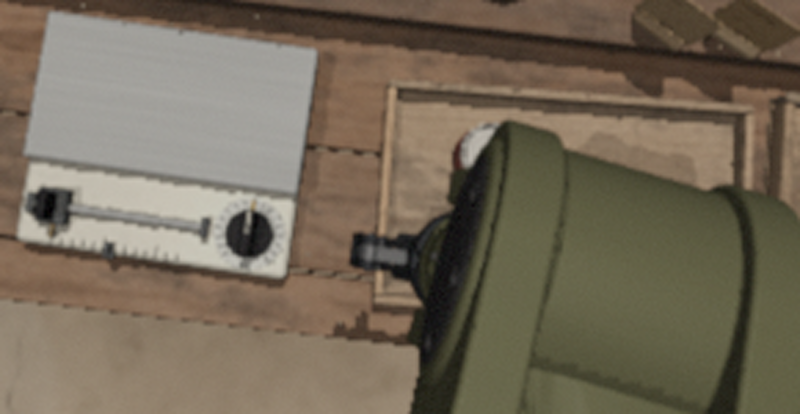

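The poise is home at the left stop (50,208) and the pointer is at zero, up at (250,205). I'll check in the side image that the tins haven't moved, and work out the clip travel from this picture at higher zoom.

Run:
```python
from h import *
a=load('side0')['img'].astype(int);b=load('s3')['img'].astype(int)
print(np.abs(a-b)[215:255,225:282].mean(), np.abs(a-b)[215:255,225:282].max())
t=cv2.imread('pics/t3.png')[210:250,130:240];s=cv2.imread('pics/s3.png')[165:265,190:290]
o=np.zeros((600,800,3),np.uint8);o[:280,:770]=cv2.resize(t,(770,280),interpolation=2);o[290:590,:300]=cv2.resize(s,(300,300),interpolation=2);cv2.imwrite('pics/c4.png',o)
```

```text
3.8095029239766083 35
```

View pics/c4.png

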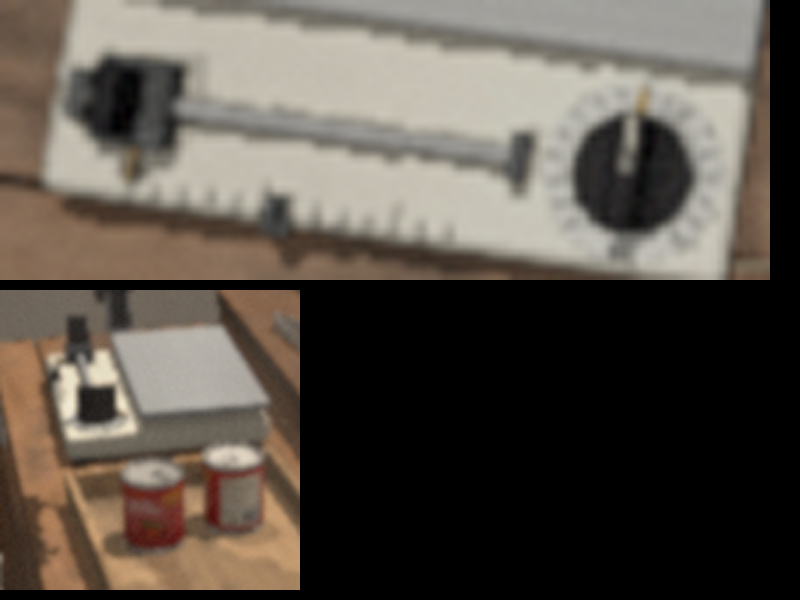

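Run:
```python
from h import *
f=lambda x,y:('t3',(x+.5)/7-.5+130,(y+.5)/7-.5+210)
for z in(36,43,51):print(z,'index',sp(atz(*f(128,170),z)),'clip',sp(atz(*f(275,212),z)))
print('clipbase',sp(atz(*f(285,255),36)))
print('initial index 45',sp(atz(*T(222,468),45)))
d=atz(*f(634,175),60);p=atz(*f(643,95),45);d=atz(*f(634,175),50)
print('tare',np.degrees(np.arctan2((p-d)[:2]@YS,(p-d)[:2]@XS)))
plan(560.5,-199.7,110,82)
```

```text
36 index (np.float64(-136.76236932886928), np.float64(97.07907148513068)) clip (np.float64(-144.4328154951805), np.float64(40.21334562116196))
43 index (np.float64(-136.50211858230904), np.float64(95.20302446397957)) clip (np.float64(-144.11678860311696), np.float64(38.75080140430268))
51 index (np.float64(-136.20468915766875), np.float64(93.05897072552108)) clip (np.float64(-143.75561501218712), np.float64(37.079322299320616))
clipbase (np.float64(-159.59438666767252), np.float64(33.915942681204214))
initial index 45 (np.float64(-137.95926462552126), np.float64(25.869095822654568))
tare 2.8388763949303573
turn -0.2 then cm [-10.69  -5.05   8.35] now [ 461.7 -134.8  193.5] ang 81.8 t 10.6 w 85.6 min rows 4.0
```

Call:
apply_moves([
  [-3.5, -1.6, 1, 0],
  [-3.5, -1.6, 1, 0],
  [-3.7, -1.9, 1, 0],
  [0, 0, 3, 0],
  [0, 0, 2.4, 0],
  [0, 0, 0, 0],
  [0, 0, 0, 0],
  [0, 0, 0, 0],
])

```text
time: 11.23
position: [560.1, -196.9, 110.5]
orientation: [[-0.991, 0.137, 0.0], [0.137, 0.991, -0.0], [-0.0, 0.0, -1.0]]
force: [0.3, -0.4, -0.3]
width: 85.3
finger_force: 0.0
```

Run:
```python
from h import *
plan(560.5,-199.7,28,82)
a=load('side0')['img'].astype(int);b=snap('side','s4')['img'].astype(int)
print(np.abs(a-b)[225:255,225:255].mean())
```

```text
turn 0.1 then cm [-0.08 -0.27  8.25] now [ 560.1 -196.9  110.5] ang 82.1 t 11.2 w 85.3 min rows 2.0
15.750370370370371
```

Run:
```python
from h import *
s=cv2.imread('pics/s4.png')[160:270,190:310];cv2.imwrite('pics/c5.png',cv2.resize(s,(600,550),interpolation=2))
```

```text
(no output)
```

View pics/c5.png

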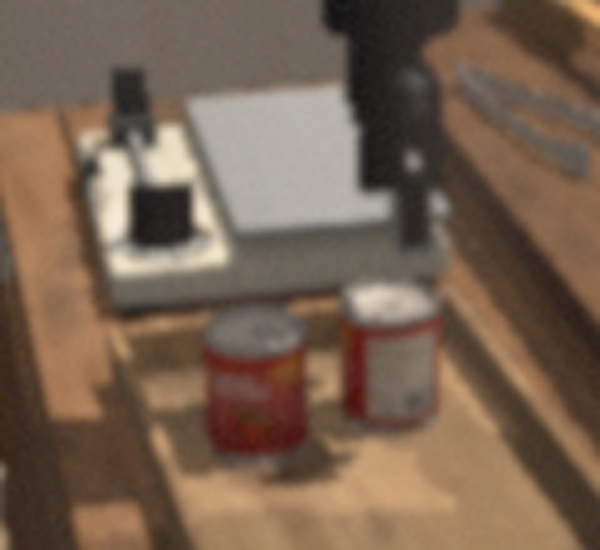

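The front tin is only in shadow and both tins stand where they were. The gripper is lined up above the rear tin, so I'll go down.

Call:
apply_moves([
  [0, -0.2, 2.5, 0],
  [0, 0, 2.5, 0],
  [0, 0, 2.2, 0],
  [0, 0, 0.8, 0],
  [0, 0, 0, 0],
  [0, 0, 0, 0],
])

```text
time: 11.78
position: [560.2, -200.0, 31.0]
orientation: [[-0.99, 0.138, 0.001], [0.138, 0.99, -0.0], [-0.001, -0.0, -1.0]]
force: [0.1, -0.5, 0.5]
width: 85.5
finger_force: 0.0
```

Call:
apply_moves([
  [0, 0, 0, 0],
  [0, 0, 0, 0],
  [0, 0, 0, 0],
  [0, 0, 0, 0],
  [0, 0, 0, 0],
], grip=0)

```text
time: 12.2
position: [561.0, -200.3, 31.6]
orientation: [[-0.99, 0.138, 0.003], [0.138, 0.99, -0.001], [-0.003, -0.0, -1.0]]
force: [-0.1, 0.9, 5.7]
width: 56.4
finger_force: 63.5
```

Call:
apply_moves([
  [0, 0, -1, 0],
  [0, 0, -2.5, 0],
  [0, 0, -3, 0],
  [0, 0, -3, 0],
  [0, 0, -2.5, 0],
  [0, 0, 0, 0],
  [0, 0, 0, 0],
])

```text
time: 12.78
position: [560.8, -200.5, 152.3]
orientation: [[-0.99, 0.138, 0.004], [0.138, 0.99, -0.002], [-0.004, -0.001, -1.0]]
force: [-0.1, -0.3, -1.3]
width: 56.3
finger_force: 64.0
```

Run:
```python
from h import *
plan(*pw(5,60),140)
```

```text
turn 0.0 then cm [-0.77 36.34  1.23] now [ 560.8 -200.5  152.3] ang 82.0 t 12.8 w 56.3 min rows 9.0
```

Call:
apply_moves([
  [0, 2, 0, 0],
  [0, 3, 0, 0],
  [-0.1, 3.5, 0, 0],
  [-0.1, 3.5, 0, 0],
  [-0.1, 3.5, 0.2, 0],
  [-0.1, 3.5, 0.2, 0],
  [-0.1, 3.5, 0.2, 0],
  [-0.1, 3.5, 0.2, 0],
  [-0.1, 3.5, 0.2, 0],
  [-0.1, 3, 0.2, 0],
  [0, 2.5, 0, 0],
  [0, 1.3, 0, 0],
])

```text
time: 13.78
position: [616.5, 161.3, 136.0]
orientation: [[-0.991, 0.136, -0.002], [0.136, 0.991, 0.0], [0.002, -0.0, -1.0]]
force: [0.4, -1.0, -0.7]
width: 56.2
finger_force: 64.2
```

Call:
apply_moves([
  [0, 0, 1.5, 0],
  [0, 0, 1.5, 0],
  [0, 0, 1, 0],
  [0, 0, 0.5, 0],
  [0, 0, 0, 0],
  [0, 0, 0, 0],
])

```text
time: 14.28
position: [617.3, 157.9, 92.4]
orientation: [[-0.99, 0.139, -0.001], [0.139, 0.99, -0.0], [0.001, -0.0, -1.0]]
force: [0.2, 0.1, -0.3]
width: 56.4
finger_force: 64.2
```

Call:
apply_moves([
  [0, 0, 0.5, 0],
  [0, 0, 0.3, 0],
  [0, 0, 0.2, 0],
  [0, 0, 0, 0],
  [0, 0, 0, 0],
])

```text
time: 14.7
position: [617.5, 158.4, 82.6]
orientation: [[-0.99, 0.138, -0.0], [0.138, 0.99, -0.0], [0.0, -0.0, -1.0]]
force: [0.0, 0.6, -1.3]
width: 55.9
finger_force: 64.2
```

Call:
apply_moves([
  [0, 0, 0.1, 0],
  [0, 0, 0.1, 0],
  [0, 0, 0, 0],
  [0, 0, 0, 0],
])

```text
time: 15.03
position: [617.8, 158.6, 81.6]
orientation: [[-0.99, 0.138, 0.001], [0.138, 0.99, 0.0], [-0.001, 0.0, -1.0]]
force: [-2.6, -0.1, 5.2]
width: 56.6
finger_force: 64.6
```

Contact with the platform (5 N). I'll release, lift, and go back to the tray side.

Call:
apply_moves([
  [0, 0, 0, 0],
  [0, 0, 0, 0],
  [0, 0, 0, 0],
  [0, 0, 0, 0],
  [0, 0, -2, 0],
  [0, 0, -2.5, 0],
  [0, 0, -2.5, 0],
  [0, 0, -2.5, 0],
  [0, 0, 0, 0],
  [0, 0, 0, 0],
], grip=1)

```text
time: 15.87
position: [618.9, 158.8, 177.4]
orientation: [[-0.99, 0.138, 0.004], [0.138, 0.99, 0.001], [-0.003, 0.001, -1.0]]
force: [-0.4, -0.3, -0.6]
width: 86.0
finger_force: 0.0
```

Run:
```python
from h import *
plan(475.6,-208.3,150)
```

```text
turn 0.0 then cm [  9.08 -38.35   2.74] now [618.9 158.8 177.4] ang 82.0 t 15.9 w 86.0 min rows 10.0
```

Call:
apply_moves([
  [0.8, -3.4, 0, 0],
  [0.8, -3.4, 0, 0],
  [0.8, -3.4, 0.2, 0],
  [0.8, -3.4, 0.2, 0],
  [0.8, -3.4, 0.2, 0],
  [0.8, -3.4, 0.2, 0],
  [0.8, -3.4, 0.2, 0],
  [0.8, -3.4, 0.4, 0],
  [0.8, -3.4, 0.4, 0],
  [0.8, -3.4, 0.4, 0],
  [0.8, -3.4, 0.4, 0],
  [0.3, -0.9, 0.2, 0],
])

```text
time: 16.87
position: [471.7, -211.5, 145.8]
orientation: [[-0.99, 0.142, -0.003], [0.142, 0.99, -0.001], [0.003, -0.001, -1.0]]
force: [0.8, -0.2, -0.8]
width: 85.5
finger_force: 0.0
```

Call:
apply_moves([
  [0, 0, 1, 0],
  [0, 0, 1, 0],
  [0, 0, 0, 0],
  [0, 0, 0, 0],
])

```text
time: 17.2
position: [473.9, -206.6, 126.2]
orientation: [[-0.991, 0.137, -0.002], [0.137, 0.991, 0.001], [0.002, 0.001, -1.0]]
force: [0.7, 0.8, 0.2]
width: 85.3
finger_force: 0.0
```

Run:
```python
from h import *
plan(475.6,-208.3,30)
snap('side','s5');snap('top','t5')
s=cv2.imread('pics/s5.png')[160:270,190:310];t=cv2.imread('pics/t5.png')[145:285,130:340]
o=np.zeros((440,800,3),np.uint8);o[:370,:403]=cv2.resize(s,(403,370),interpolation=2);o[:265,403:]=cv2.resize(t,(397,265),interpolation=2);cv2.imwrite('pics/c6.png',o)
```

```text
turn 0.2 then cm [-0.19 -0.15  9.62] now [ 473.9 -206.6  126.2] ang 82.2 t 17.2 w 85.3 min rows 3.0
```

View pics/c6.png

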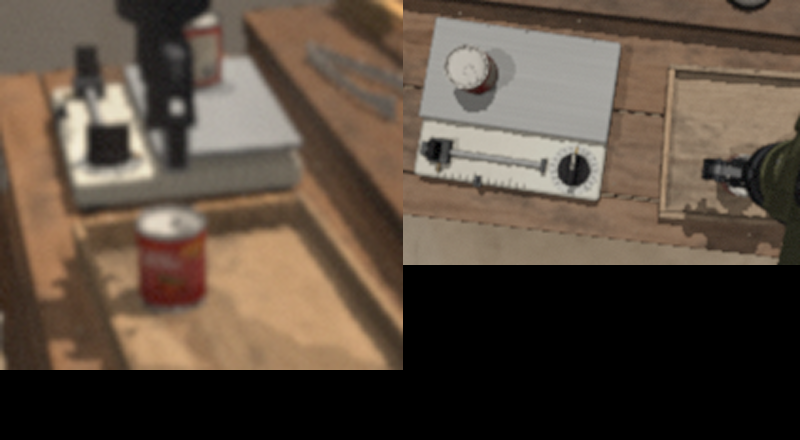

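The first tin stands on the platform, at (470,70) in the top crop. The front tin hasn't moved; it is at (172,255) in the side crop, with the gripper above it.

Call:
apply_moves([
  [-0.2, -0.1, 2.5, 0],
  [0, 0, 2.5, 0],
  [0, 0, 2.5, 0],
  [0, 0, 1.7, 0],
  [0, 0, 0.4, 0],
  [0, 0, 0, 0],
  [0, 0, 0, 0],
])

```text
time: 17.88
position: [477.1, -209.4, 32.4]
orientation: [[-0.99, 0.138, 0.001], [0.138, 0.99, -0.0], [-0.001, -0.0, -1.0]]
force: [-0.5, -0.2, 0.3]
width: 85.5
finger_force: 0.0
```

Call:
apply_moves([
  [0, 0, 0, 0],
  [0, 0, 0, 0],
  [0, 0, 0, 0],
  [0, 0, 0, 0],
  [0, 0, 0, 0],
], grip=0)

```text
time: 18.3
position: [477.7, -209.5, 33.3]
orientation: [[-0.99, 0.138, 0.003], [0.138, 0.99, 0.0], [-0.003, 0.001, -1.0]]
force: [0.7, 2.8, 6.6]
width: 56.0
finger_force: 63.1
```

Call:
apply_moves([
  [0, 0, -1, 0],
  [0, 0, -2.5, 0],
  [0, 0, -3, 0],
  [0, 0, -3, 0],
  [0, 0, -2.5, 0],
  [0, 0, 0, 0],
  [0, 0, 0, 0],
])

```text
time: 18.88
position: [477.5, -210.2, 153.8]
orientation: [[-0.99, 0.138, 0.004], [0.138, 0.99, -0.002], [-0.004, -0.001, -1.0]]
force: [0.9, 1.1, -2.9]
width: 56.0
finger_force: 64.3
```

Run:
```python
from h import *
plan(*pw(5,-60),140)
```

```text
turn 0.0 then cm [-8.9  26.47  1.38] now [ 477.5 -210.2  153.8] ang 82.0 t 18.9 w 56.0 min rows 7.0
```

Call:
apply_moves([
  [-0.6, 1.8, 0, 0],
  [-0.9, 2.7, 0, 0],
  [-1, 3, 0, 0],
  [-1, 3, 0, 0],
  [-1, 3, 0, 0],
  [-1, 3, 0.2, 0],
  [-1, 3, 0.2, 0],
  [-1, 3, 0.2, 0],
  [-0.9, 2.5, 0.2, 0],
  [-0.5, 1.5, 0.2, 0],
  [0, 0, 0.3, 0],
  [0, 0, 0, 0],
])

```text
time: 19.88
position: [599.8, 40.7, 136.7]
orientation: [[-0.991, 0.137, -0.003], [0.137, 0.991, -0.001], [0.003, -0.001, -1.0]]
force: [-0.2, -0.9, -2.8]
width: 56.6
finger_force: 64.6
```

Call:
apply_moves([
  [0, 0, 1.5, 0],
  [0, 0, 1.5, 0],
  [0, 0, 1, 0],
  [0, 0, 0.7, 0],
  [0, 0, 0.2, 0],
  [0, 0, 0, 0],
  [0, 0, 0, 0],
])

```text
time: 20.47
position: [601.3, 40.3, 90.0]
orientation: [[-0.99, 0.139, 0.0], [0.139, 0.99, -0.0], [-0.0, 0.0, -1.0]]
force: [0.1, -0.0, -1.2]
width: 55.8
finger_force: 64.6
```

Call:
apply_moves([
  [0, 0, 0.4, 0],
  [0, 0, 0.2, 0],
  [0, 0, 0.1, 0],
  [0, 0, 0, 0],
  [0, 0, 0, 0],
])

```text
time: 20.88
position: [601.3, 40.6, 83.2]
orientation: [[-0.99, 0.138, 0.001], [0.138, 0.99, -0.0], [-0.001, -0.0, -1.0]]
force: [-3.2, -0.3, 3.8]
width: 56.0
finger_force: 64.9
```

Call:
apply_moves([
  [0, 0, 0, 0],
  [0, 0, 0, 0],
  [0, 0, 0, 0],
  [0, 0, 0, 0],
  [0, 0, -2, 0],
  [0, 0, -2.5, 0],
  [0, 0, -2.5, 0],
  [0, 0, -2, 0],
  [0, 0, 0, 0],
  [0, 0, 0, 0],
], grip=1)

```text
time: 21.72
position: [602.2, 40.7, 173.8]
orientation: [[-0.99, 0.138, 0.003], [0.138, 0.99, 0.0], [-0.003, 0.001, -1.0]]
force: [-0.9, 0.1, -0.1]
width: 85.6
finger_force: 0.0
```

Run:
```python
from h import *
plan(512.2,210.1,140)
```

```text
turn 0.1 then cm [11.27 15.52  3.38] now [602.2  40.7 173.8] ang 82.1 t 21.7 w 85.6 min rows 5.0
```

Call:
apply_moves([
  [1.8, 2.5, 0, 0],
  [1.9, 2.6, 0, 0],
  [1.9, 2.6, 0, 0],
  [1.9, 2.6, 0, 0],
  [1.9, 2.6, 0, 0],
  [1.9, 2.6, 0.2, 0],
  [0, 0, 2.5, 0],
  [0, 0, 2.5, 0],
  [0, 0, 0, 0],
  [0, 0, 0, 0],
], grip=0.45)

```text
time: 22.55
position: [508.4, 209.0, 118.5]
orientation: [[-0.99, 0.138, -0.005], [0.138, 0.99, -0.002], [0.004, -0.003, -1.0]]
force: [0.7, 0.1, 0.5]
width: 38.6
finger_force: 0.0
```

Run:
```python
from h import *
plan(512.2,210.1,68.5)
snap('side','s6');snap('top','t6')
s=cv2.imread('pics/s6.png')[140:250,190:310];t=cv2.imread('pics/t6.png')[145:285,130:340]
o=np.zeros((440,800,3),np.uint8);o[:370,:403]=cv2.resize(s,(403,370),interpolation=2);o[:265,403:]=cv2.resize(t,(397,265),interpolation=2);cv2.imwrite('pics/c7.png',o)
```

```text
turn 0.1 then cm [-0.36  0.16  5.  ] now [508.4 209.  118.5] ang 82.1 t 22.6 w 38.6 min rows 2.0
```

View pics/c7.png

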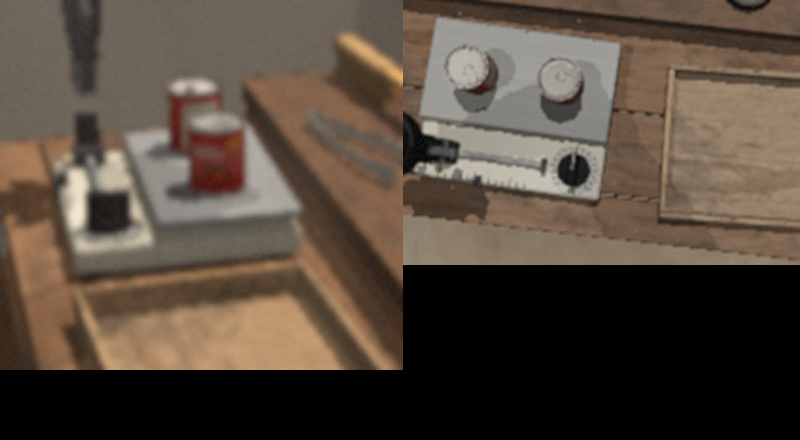

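Both tins stand on the platform, at (470,68) and (560,80). The gripper is above the poise at home, so I'll go down and pinch the tab.

Call:
apply_moves([
  [-0.3, 0.1, 2, 0],
  [0, 0, 2, 0],
  [0, 0, 0.9, 0],
  [0, 0, 0, 0],
  [0, 0, 0, 0],
])

```text
time: 23.07
position: [514.0, 210.1, 72.2]
orientation: [[-0.99, 0.139, -0.0], [0.139, 0.99, 0.0], [0.0, 0.0, -1.0]]
force: [-0.0, 0.1, 0.3]
width: 38.6
finger_force: 0.0
```

Call:
apply_moves([
  [0, 0, 0, 0],
  [0, 0, 0, 0],
  [0, 0, 0, 0],
  [0, 0, 0, 0],
  [0, 0, 0, 0],
], grip=0)

```text
time: 23.48
position: [514.6, 209.8, 73.1]
orientation: [[-0.99, 0.139, 0.002], [0.139, 0.99, -0.001], [-0.002, -0.001, -1.0]]
force: [-0.8, -2.5, 5.8]
width: 8.6
finger_force: 59.1
```

Call:
apply_moves([
  [0, -0.7, 0, 0],
  [0, -1, 0, 0],
  [0, -1, 0, 0],
  [0, -1, 0, 0],
  [0, -1, 0, 0],
  [0, -0.7, 0, 0],
  [0, -0.3, 0, 0],
  [0, 0, 0, 0],
  [0, 0, 0, 0],
])

```text
time: 24.23
position: [506.5, 153.1, 73.0]
orientation: [[-0.99, 0.139, 0.002], [0.139, 0.99, -0.0], [-0.002, 0.0, -1.0]]
force: [-0.9, -0.7, 8.6]
width: 8.4
finger_force: 59.9
```

Run:
```python
from h import *
s=readout.observe();print(s['position'],sp(s['position']),'home was',sp((512.2,210.1)),sp((514.6,209.8)))
```

```text
[506.54014267 153.13451398  73.03899141] (np.float64(-105.70855619632083), np.float64(39.202048667495056)) home was (np.float64(-108.02349999999991), np.float64(96.3846)) (np.float64(-105.60579999999993), np.float64(96.42120000000003))
```

Call:
apply_moves([
  [0, 0, 0, 0],
  [0, 0, 0, 0],
  [0, 0, 0, 0],
  [0, 0, 0, 0],
  [0, 0, 0, 0],
  [0, 0, -3, 0],
  [0, 0, -3, 0],
  [0, 0, -3, 0],
  [0, 0, -1.3, 0],
  [0, 0, 0, 0],
], grip=0.45)

```text
time: 25.07
position: [508.2, 154.7, 178.2]
orientation: [[-0.99, 0.138, 0.006], [0.138, 0.99, 0.002], [-0.006, 0.003, -1.0]]
force: [-0.2, 1.2, 0.7]
width: 38.3
finger_force: 0.0
```

Call:
apply_moves([
  [0, -3.7, 0, 0],
  [0, -3.7, 0, 0],
  [0, -3.7, 0, 0],
  [0, -3.7, 0, 0],
  [0, -3.7, 0, 0],
  [0, -3.7, 0, 0],
  [0, -3.7, 0, 0],
  [0, -3.7, 0, 0],
  [0, 0, 0, 0],
])

```text
time: 25.82
position: [463.4, -144.5, 173.6]
orientation: [[-0.989, 0.145, -0.001], [0.145, 0.989, -0.003], [0.001, -0.003, -1.0]]
force: [0.1, 0.3, 0.4]
width: 38.7
finger_force: 0.0
```

Run:
```python
from h import *
snap('top','t7')
t=cv2.imread('pics/t7.png')[165:250,130:240];cv2.imwrite('pics/c8.png',cv2.resize(t,(770,595),interpolation=2))
```

```text
(no output)
```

View pics/c8.png

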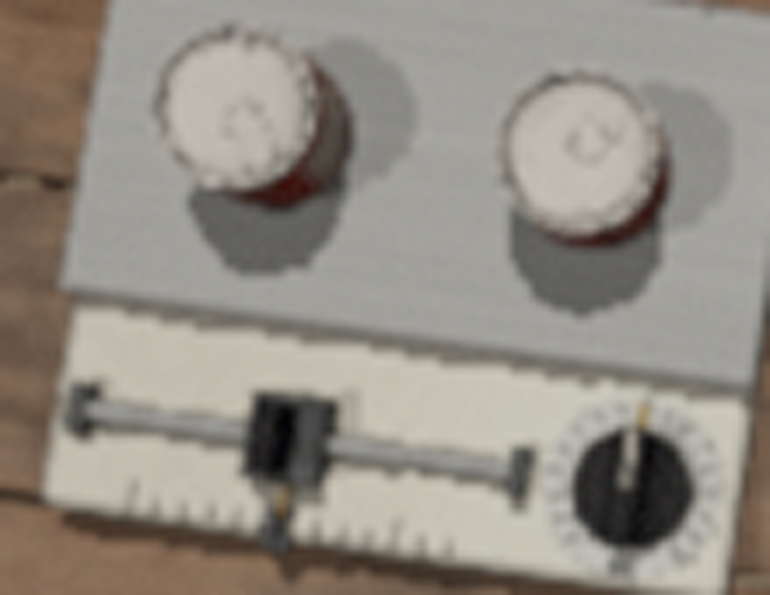

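Step 3's condition holds: the index tip at (280,500) is in line with the clip at (275,525) along the tilted scale axis. The pointer is at zero and the tins are upright at (238,110) and (583,155). Next I'll take the tins back.

Run:
```python
from h import *
f=lambda x,y:('t7',(x+.5)/7-.5+130,(y+.5)/7-.5+165)
print(atz(*f(238,110),128),atz(*f(583,155),128))
plan(601.3,40.6,174)
```

```text
[611.94690782 156.2569647  128.        ] [596.63600759  37.58461679 128.        ]
turn -0.3 then cm [-11.08  19.99  -0.05] now [ 463.8 -141.9  173.5] ang 81.7 t 25.9 w 38.7 min rows 6.0
```

Call:
apply_moves([
  [-1.8, 3.2, 0, 0],
  [-1.8, 3.3, 0, 0],
  [-1.8, 3.3, 0, 0],
  [-1.8, 3.3, 0, 0],
  [-1.8, 3.3, 0, 0],
  [-1.8, 3.3, 0, 0],
  [0, 0, 0, 0],
  [0, 0, 0, 0],
  [0, 0, 0, 0],
], grip=1)

```text
time: 26.62
position: [598.0, 41.9, 173.4]
orientation: [[-0.991, 0.136, -0.002], [0.136, 0.991, -0.0], [0.002, -0.001, -1.0]]
force: [0.4, -0.6, -0.3]
width: 85.1
finger_force: 0.0
```

Run:
```python
from h import *
plan(600.5,40,82.5)
```

```text
turn 0.2 then cm [-0.27 -0.16  9.09] now [598.   41.9 173.4] ang 82.2 t 26.6 w 85.1 min rows 3.0
```

Call:
apply_moves([
  [-0.2, -0.1, 2, 0],
  [0, 0, 2.5, 0],
  [0, 0, 2.5, 0],
  [0, 0, 1.6, 0],
  [0, 0, 0.2, 0],
  [0, 0, 0, 0],
  [0, 0, 0, 0],
])

```text
time: 27.2
position: [601.0, 39.1, 87.5]
orientation: [[-0.99, 0.139, 0.001], [0.139, 0.99, 0.0], [-0.001, 0.0, -1.0]]
force: [-0.3, -0.1, 0.5]
width: 85.3
finger_force: 0.0
```

Call:
apply_moves([
  [0, 0, 0, 0],
  [0, 0, 0, 0],
  [0, 0, 0, 0],
  [0, 0, 0, 0],
  [0, 0, 0, 0],
], grip=0)

```text
time: 27.62
position: [602.2, 39.7, 88.3]
orientation: [[-0.99, 0.138, 0.003], [0.138, 0.99, 0.0], [-0.003, 0.0, -1.0]]
force: [-0.1, -0.2, 6.7]
width: 56.0
finger_force: 63.9
```

Call:
apply_moves([
  [0, 0, -1, 0],
  [0, 0, -2, 0],
  [0, 0, -2, 0],
  [0, 0, -1.5, 0],
  [0, 0, 0, 0],
  [0, 0, 0, 0],
])

```text
time: 28.12
position: [601.6, 39.7, 152.5]
orientation: [[-0.99, 0.138, 0.002], [0.138, 0.99, 0.0], [-0.002, 0.0, -1.0]]
force: [-0.1, -0.5, -1.7]
width: 55.9
finger_force: 64.1
```

Run:
```python
from h import *
plan(476,-225,145)
```

```text
turn 0.0 then cm [  8.75 -27.96   0.75] now [601.6  39.7 152.5] ang 82.0 t 28.1 w 55.9 min rows 8.0
```

Call:
apply_moves([
  [0.5, -1.7, 0, 0],
  [0.8, -2.5, 0, 0],
  [0.9, -3, 0, 0],
  [0.9, -3, 0, 0],
  [0.9, -3, 0, 0],
  [0.9, -3, 0, 0],
  [0.9, -3, 0, 0],
  [0.9, -3, 0, 0],
  [0.9, -2.8, 0, 0],
  [0.7, -2, 0, 0],
  [0.4, -1, 0, 0],
  [0, 0, 0, 0],
])

```text
time: 29.12
position: [474.1, -226.9, 150.3]
orientation: [[-0.99, 0.141, -0.002], [0.141, 0.99, 0.0], [0.002, 0.0, -1.0]]
force: [-0.4, -0.5, -2.4]
width: 56.3
finger_force: 64.4
```

Call:
apply_moves([
  [0, 0, 1.5, 0],
  [0, 0, 2.5, 0],
  [0, 0, 2.5, 0],
  [0, 0, 2, 0],
  [0, 0, 1, 0],
  [0, 0, 0.5, 0],
  [0, 0, 0, 0],
  [0, 0, 0, 0],
])

```text
time: 29.78
position: [476.7, -225.4, 52.1]
orientation: [[-0.99, 0.138, 0.001], [0.138, 0.99, -0.0], [-0.001, -0.0, -1.0]]
force: [-0.1, 0.8, -2.1]
width: 56.0
finger_force: 64.3
```

Call:
apply_moves([
  [0, 0, 0.6, 0],
  [0, 0, 0.4, 0],
  [0, 0, 0.2, 0],
  [0, 0, 0.1, 0],
  [0, 0, 0, 0],
  [0, 0, 0, 0],
])

```text
time: 30.28
position: [476.1, -225.7, 38.7]
orientation: [[-0.99, 0.138, 0.0], [0.138, 0.99, -0.0], [-0.0, -0.0, -1.0]]
force: [-0.5, 0.3, -1.9]
width: 56.1
finger_force: 64.5
```

Call:
apply_moves([
  [0, 0, 0.1, 0],
  [0, 0, 0, 0],
  [0, 0, 0, 0],
])

```text
time: 30.53
position: [476.2, -225.8, 38.4]
orientation: [[-0.99, 0.138, 0.001], [0.138, 0.99, -0.0], [-0.001, -0.0, -1.0]]
force: [-3.8, 0.6, 4.8]
width: 56.0
finger_force: 65.1
```

Contact. I'll release, lift, and go for the other tin.

Call:
apply_moves([
  [0, 0, 0, 0],
  [0, 0, 0, 0],
  [0, 0, 0, 0],
  [0, 0, 0, 0],
  [0, 0, -2, 0],
  [0, 0, -3, 0],
  [0, 0, -3, 0],
  [0, 0, -3, 0],
  [0, 0, -2.5, 0],
  [0, 0, 0, 0],
  [0, 0, 0, 0],
], grip=1)

```text
time: 31.45
position: [477.3, -226.2, 174.1]
orientation: [[-0.99, 0.138, 0.003], [0.138, 0.99, -0.002], [-0.004, -0.001, -1.0]]
force: [-0.1, 0.7, -0.6]
width: 85.4
finger_force: 0.0
```

Run:
```python
from h import *
plan(616.5,158,178)
t=snap('top','t8')['img'].astype(int);o=load('t7')['img'].astype(int)
print(np.abs(t-o)[166:200,150:188].mean())
```

```text
turn 0.0 then cm [-8.44 39.99 -0.39] now [ 477.3 -226.2  174.1] ang 82.0 t 31.4 w 85.4 min rows 10.0
1.6460268317853457
```

Tin A hasn't moved (image difference 1.6).

Call:
apply_moves([
  [-0.5, 2.4, 0, 0],
  [-0.8, 3.6, 0, 0],
  [-0.8, 3.6, 0, 0],
  [-0.8, 3.6, 0, 0],
  [-0.8, 3.6, 0, 0],
  [-0.8, 3.6, 0, 0],
  [-0.8, 3.6, 0, 0],
  [-0.8, 3.6, 0, 0],
  [-0.8, 3.6, 0, 0],
  [-0.8, 3.6, 0, 0],
  [-0.5, 3.2, -0.2, 0],
  [-0.2, 2, -0.2, 0],
])

```text
time: 32.5
position: [614.1, 162.0, 173.9]
orientation: [[-0.991, 0.136, -0.003], [0.136, 0.991, 0.0], [0.003, -0.0, -1.0]]
force: [0.7, -0.5, 0.2]
width: 85.4
finger_force: 0.0
```

Call:
apply_moves([
  [0, 0, 1, 0],
  [0, 0, 1, 0],
  [0, 0, 0, 0],
  [0, 0, 0, 0],
  [0, 0, 0, 0],
])

```text
time: 32.92
position: [613.9, 157.6, 155.9]
orientation: [[-0.99, 0.14, -0.002], [0.14, 0.99, -0.001], [0.001, -0.001, -1.0]]
force: [-0.2, -0.2, 0.1]
width: 85.5
finger_force: 0.0
```

Run:
```python
from h import *
plan(617,158,85)
```

```text
turn -0.0 then cm [-0.3   0.09  7.09] now [613.9 157.6 155.9] ang 82.0 t 32.9 w 85.5 min rows 2.0
```

Call:
apply_moves([
  [-0.2, 0, 2, 0],
  [0, 0, 2.5, 0],
  [0, 0, 1.7, 0],
  [0, 0, 0.6, 0],
  [0, 0, 0, 0],
  [0, 0, 0, 0],
])

```text
time: 33.42
position: [616.9, 158.2, 89.3]
orientation: [[-0.99, 0.139, 0.001], [0.139, 0.99, 0.0], [-0.001, 0.0, -1.0]]
force: [0.5, -0.5, 0.2]
width: 85.5
finger_force: 0.0
```

Call:
apply_moves([
  [0, 0, 0, 0],
  [0, 0, 0, 0],
  [0, 0, 0, 0],
  [0, 0, 0, 0],
  [0, 0, 0, 0],
], grip=0)

```text
time: 33.83
position: [617.8, 158.8, 90.4]
orientation: [[-0.99, 0.138, 0.003], [0.138, 0.99, 0.0], [-0.003, 0.001, -1.0]]
force: [-0.2, -0.5, 5.3]
width: 56.5
finger_force: 64.1
```

Call:
apply_moves([
  [0, 0, -1, 0],
  [0, 0, -2, 0],
  [0, 0, -2, 0],
  [0, 0, -1.5, 0],
  [0, 0, 0, 0],
  [0, 0, 0, 0],
])

```text
time: 34.33
position: [617.2, 158.9, 154.6]
orientation: [[-0.99, 0.138, 0.002], [0.138, 0.99, 0.001], [-0.002, 0.001, -1.0]]
force: [-0.3, -0.4, -2.0]
width: 56.3
finger_force: 63.8
```

Run:
```python
from h import *
plan(545,-310,150)
snap('top','t9');snap('side','s9')
s=cv2.imread('pics/s9.png')[120:270,190:310];t=cv2.imread('pics/t9.png')[145:285,130:430]
o=np.zeros((400,800,3),np.uint8);o[:375,:300]=cv2.resize(s,(300,375),interpolation=2);o[:233,300:]=cv2.resize(t,(500,233),interpolation=2);cv2.imwrite('pics/c9.png',o)
```

```text
turn 0.1 then cm [  0.63 -47.44   0.46] now [617.2 158.9 154.6] ang 82.1 t 34.3 w 56.3 min rows 12.0
```

View pics/c9.png

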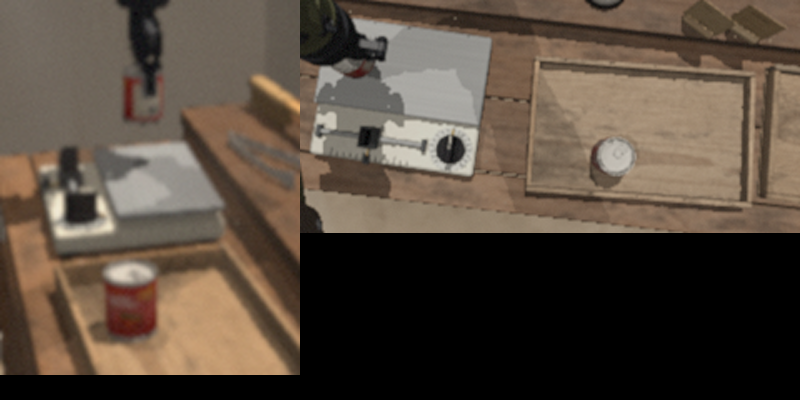

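Tin B stands in the tray at (615,155) in the top crop, and tin A is held above the platform. I'll put A back near where it came from.

Call:
apply_moves([
  [0, -2, 0, 0],
  [0, -3, 0, 0],
  [0.1, -3.5, 0, 0],
  [0.1, -3.5, 0, 0],
  [0.1, -3.5, 0, 0],
  [0.1, -3.5, 0, 0],
  [0.1, -3.5, 0, 0],
  [0.1, -3.5, 0, 0],
  [0, -3.5, 0, 0],
  [0, -3.5, 0, 0],
  [0, -2.5, 0, 0],
  [0, -1, 0, 0],
])

```text
time: 35.43
position: [558.4, -205.2, 152.0]
orientation: [[-0.99, 0.142, -0.003], [0.142, 0.99, -0.0], [0.002, -0.001, -1.0]]
force: [-0.3, 0.0, -1.0]
width: 55.9
finger_force: 64.1
```

Call:
apply_moves([
  [0, 0, 1.5, 0],
  [0, 0, 2.5, 0],
  [0, 0, 2.5, 0],
  [0, 0, 2, 0],
  [0, 0, 1, 0],
  [0, 0, 0.5, 0],
  [0, 0, 0, 0],
  [0, 0, 0, 0],
])

```text
time: 36.1
position: [560.5, -201.9, 54.0]
orientation: [[-0.99, 0.138, 0.0], [0.138, 0.99, -0.0], [-0.0, 0.0, -1.0]]
force: [0.2, 0.2, -1.1]
width: 56.3
finger_force: 64.0
```

Call:
apply_moves([
  [0, 0, 0.6, 0],
  [0, 0, 0.4, 0],
  [0, 0, 0.2, 0],
  [0, 0, 0.2, 0],
  [0, 0, 0, 0],
  [0, 0, 0, 0],
])

```text
time: 36.6
position: [560.3, -202.1, 40.5]
orientation: [[-0.99, 0.138, 0.001], [0.138, 0.99, -0.0], [-0.001, -0.0, -1.0]]
force: [-2.2, -0.1, 5.6]
width: 55.9
finger_force: 64.3
```

Call:
apply_moves([
  [0, 0, 0, 0],
  [0, 0, 0, 0],
  [0, 0, 0, 0],
  [0, 0, 0, 0],
  [0, 0, -2, 0],
  [0, 0, -3, 0],
  [0, 0, -3, 0],
  [0, 0, -3, 0],
  [0, 0, -2, 0],
  [0, 0, 0, 0],
  [0, 0, 0, 0],
], grip=1)

```text
time: 37.52
position: [561.1, -202.4, 170.9]
orientation: [[-0.99, 0.138, 0.003], [0.138, 0.99, -0.001], [-0.003, -0.001, -1.0]]
force: [-0.3, -1.2, 0.6]
width: 85.4
finger_force: 0.0
```

Run:
```python
from h import *
plan(506.5,153.1,165)
```

```text
turn 0.0 then cm [10.36 34.45  0.59] now [ 561.1 -202.4  170.9] ang 82.0 t 37.5 w 85.4 min rows 9.0
```

Call:
apply_moves([
  [0.8, 2.5, 0, 0],
  [1, 3.5, 0, 0],
  [1, 3.5, 0, 0],
  [1, 3.5, 0, 0],
  [1.1, 3.5, 0, 0],
  [1.1, 3.5, 0, 0],
  [1.1, 3.5, 0, 0],
  [1.1, 3.5, 0, 0],
  [1.1, 3.5, 0, 0],
  [1, 3, 0, 0],
  [0.2, 1, 0, 0],
  [0, 0, 0, 0],
], grip=0.45)

```text
time: 38.52
position: [502.6, 156.2, 168.0]
orientation: [[-0.991, 0.134, -0.002], [0.134, 0.991, -0.0], [0.002, -0.001, -1.0]]
force: [-0.3, -0.7, 0.1]
width: 38.6
finger_force: 0.0
```

Call:
apply_moves([
  [0, 0, 2, 0],
  [0, 0, 2, 0],
  [0, 0, 1, 0],
  [0, 0, 0, 0],
  [0, 0, 0, 0],
])

```text
time: 38.93
position: [503.2, 153.0, 118.8]
orientation: [[-0.99, 0.14, -0.002], [0.14, 0.99, -0.001], [0.002, -0.001, -1.0]]
force: [0.3, 0.1, 0.4]
width: 38.7
finger_force: 0.0
```

Run:
```python
from h import *
plan(506.5,153.1,72)
```

```text
turn -0.0 then cm [-0.33  0.05  4.68] now [503.2 153.  118.8] ang 82.0 t 38.9 w 38.7 min rows 2.0
```

Call:
apply_moves([
  [-0.2, 0, 2, 0],
  [0, 0, 2, 0],
  [0, 0, 0.6, 0],
  [0, 0, 0, 0],
  [0, 0, 0, 0],
])

```text
time: 39.35
position: [506.2, 153.7, 74.3]
orientation: [[-0.99, 0.139, 0.0], [0.139, 0.99, 0.0], [-0.0, 0.0, -1.0]]
force: [-0.0, 0.9, 0.6]
width: 38.7
finger_force: 0.0
```

Call:
apply_moves([
  [0, 0, 0, 0],
  [0, 0, 0, 0],
  [0, 0, 0, 0],
  [0, 0, 0, 0],
  [0, 0, 0, 0],
], grip=0)

```text
time: 39.77
position: [506.8, 154.1, 75.0]
orientation: [[-0.99, 0.138, 0.002], [0.138, 0.99, 0.0], [-0.002, 0.001, -1.0]]
force: [-1.0, -0.8, 6.8]
width: 8.8
finger_force: 59.9
```

Call:
apply_moves([
  [0, 0.7, 0, 0],
  [0, 1, 0, 0],
  [0, 1, 0, 0],
  [0, 1, 0, 0],
  [0, 0.8, 0, 0],
  [0, 0.5, 0, 0],
  [0, 0.3, 0, 0],
  [0, 0.2, 0, 0],
  [0, 0, 0, 0],
  [0, 0, 0, 0],
])

```text
time: 40.6
position: [514.6, 209.2, 75.0]
orientation: [[-0.99, 0.138, 0.002], [0.138, 0.99, 0.001], [-0.002, 0.002, -1.0]]
force: [-0.5, 0.8, 4.4]
width: 8.7
finger_force: 59.8
```

Call:
apply_moves([
  [0, 0.2, 0, 0],
  [0, 0.2, 0, 0],
  [0, 0, 0, 0],
  [0, 0, 0, 0],
])

```text
time: 40.93
position: [514.7, 210.0, 75.0]
orientation: [[-0.99, 0.139, 0.002], [0.139, 0.99, -0.005], [-0.003, -0.005, -1.0]]
force: [-1.0, -9.1, 10.0]
width: 8.7
finger_force: 60.5
```

At the stop (9 N). I'll ease off, release, lift and move clear.

Call:
apply_moves([
  [0, -0.2, 0, 0],
  [0, 0, 0, 0],
])

```text
time: 41.1
position: [514.7, 209.8, 75.0]
orientation: [[-0.99, 0.139, 0.002], [0.139, 0.99, -0.001], [-0.002, -0.0, -1.0]]
force: [-0.5, -1.5, 6.7]
width: 8.4
finger_force: 60.1
```

Call:
apply_moves([
  [0, 0, 0, 0],
  [0, 0, 0, 0],
  [0, 0, 0, 0],
  [0, 0, 0, 0],
  [0, 0, -2, 0],
  [0, 0, -3, 0],
  [0, 0, -3, 0],
  [0, 0, -3, 0],
  [0, 0, -3, 0],
  [0, 0, 0, 0],
  [0, 0, 0, 0],
], grip=0.45)

```text
time: 42.02
position: [515.0, 211.0, 215.5]
orientation: [[-0.99, 0.138, 0.004], [0.138, 0.99, 0.002], [-0.003, 0.002, -1.0]]
force: [-0.1, 0.8, -1.0]
width: 38.1
finger_force: 0.0
```

Call:
apply_moves([
  [2, 3.5, 0, 0],
  [2, 3.5, 0, 0],
  [2, 3.5, 0, 0],
  [2, 3.5, 0, 0],
  [1, 3.5, 0, 0],
  [0, 3.5, 0, 0],
  [0, 0, 0, 0],
  [0, 0, 0, 0],
  [0, 0, 0, 0],
])

```text
time: 42.77
position: [452.8, 429.9, 211.8]
orientation: [[-0.99, 0.138, -0.002], [0.138, 0.99, -0.003], [0.002, -0.003, -1.0]]
force: [0.4, -0.0, -1.3]
width: 38.3
finger_force: 0.0
```

Run:
```python
from h import *
snap('top','tA');snap('side','sA')
s=cv2.imread('pics/sA.png')[150:270,190:310];t=cv2.imread('pics/tA.png')[105:285,130:430]
o=np.zeros((600,800,3),np.uint8);o[:480,:800]=cv2.resize(t,(800,480),interpolation=2);o[400:,:200]=cv2.resize(s,(200,200),interpolation=2);cv2.imwrite('pics/cA.png',o)
```

```text
(no output)
```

View pics/cA.png

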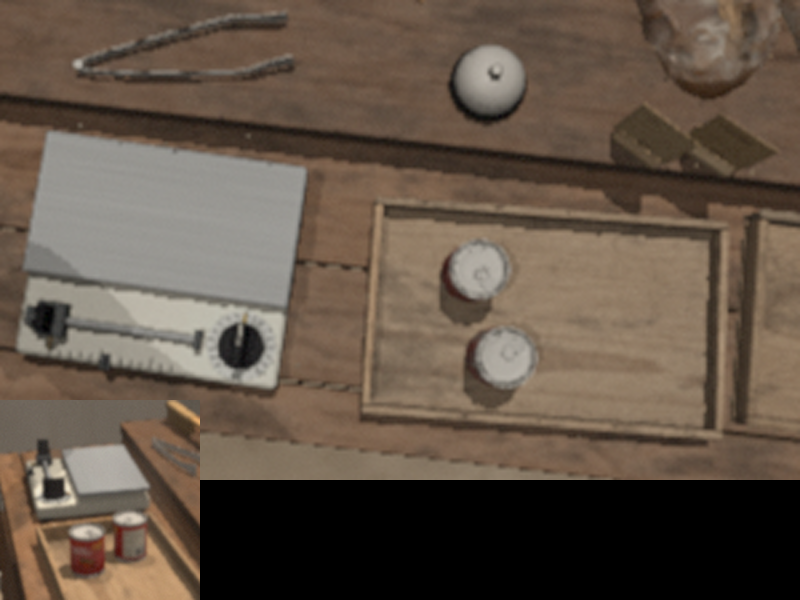

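Everything is in its final state. The tins stand upright in the tray at (478,270) and (503,357), the poise is home at (47,322), and the pointer is at zero at (243,318). The bell, tongs and card are untouched, so I'm handing in.

```bash
python3 -c "
from h import *
print(order.close_job())"
```

```text
the job is handed in; nothing more can be done
None
```

I weighed both tins (no jars were there), stood them back in the tray, and handed the job in with the poise home and the tare at zero; the last pictures show this, and no verdict came back.

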